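# Build up the sieve stack on the shaker

## Task

Set up the sieves for the next soil sample: on the round seat of the blue shaker, build the stack one piece at a time from the bottom up - grey pan, then the blue fine sieve, the yellow medium sieve and the red coarse sieve on top - each upright and fully nested in the one below. Lay the green lid flat, knob up, in the orange dish, at whatever moment suits you, so that the stack stays open. Leave the jar, the wash bottle and the brush where they are.

Things in the scene. Friction and masses are not known exactly. Their poses are not given: they have to be found in the camera images.
- pan_mid (a point): Collecting pan, dark grey, plain floor; 56 mm diameter, 40 mm tall. Lowest 8 mm: foot, 36 mm wide below, 45 mm at the shoulder. Above: straight 3 mm wall, 50 mm inside, open top. Nests foot-down until its shoulder meets the rim below (pitch 32 mm). Grip by upper half of wall. Loose, about 70 g, starts upright on the table. Point: on axis, half-way up, 20 mm above underside; z up its axis.
- fine_mid (a point): Fine sieve: blue frame, close mesh; 56 mm diameter, 40 mm tall. Lowest 8 mm: foot, 36 mm wide below, 45 mm at the shoulder. Above: straight 3 mm wall, 50 mm inside, open top. Nests foot-down until its shoulder meets the rim below (pitch 32 mm). Grip by upper half of wall. Loose, about 70 g, starts upright on the table. Point: on axis, half-way up, 20 mm above underside; z up its axis.
- medium_mid (a point): Medium sieve: yellow frame, medium mesh; 56 mm diameter, 40 mm tall. Lowest 8 mm: foot, 36 mm wide below, 45 mm at the shoulder. Above: straight 3 mm wall, 50 mm inside, open top. Nests foot-down until its shoulder meets the rim below (pitch 32 mm). Grip by upper half of wall. Loose, about 70 g, starts upright on the table. Point: on axis, half-way up, 20 mm above underside; z up its axis.
- coarse_mid (a point): Coarse sieve: red frame, wide mesh; 56 mm diameter, 40 mm tall. Lowest 8 mm: foot, 36 mm wide below, 45 mm at the shoulder. Above: straight 3 mm wall, 50 mm inside, open top. Nests foot-down until its shoulder meets the rim below (pitch 32 mm). Grip by upper half of wall. Loose, about 70 g, starts upright on the table. Point: on axis, half-way up, 20 mm above underside; z up its axis.
- lid_mid (a point): Green sieve lid: flange 56 mm in diameter, 8 to 16 mm above the underside; below it a foot tapering to 36 mm; on top an upright round knob, 22 mm in diameter, ending 46 mm above the underside. Grip by the upper half of the knob. Loose, about 50 g, starts knob up on the table. Point: on axis, half-way up, 23 mm above the underside; z up its axis, to the knob.
- seat (a point): Round seat of the sieve shaker (fixed; blue box 120 x 120 x 45 mm, white top; seat: aluminium ring in the middle of the top, 62 mm outside, 50 mm inside, rising 10 mm). Point: centre of the ring's mouth, 55 mm above the table, z up. The pan's foot enters until its shoulder rests on the ring; the pan's mid point is then 12 mm above this point.
- dish_floor (a point): Orange round dish for the lid (fixed): 90 mm outside, 82 mm inside, floor 4 mm and rim 16 mm above the table. This point is the centre of its floor, z up.
- jar_mid (a point): Bystander: closed amber sample jar, 50 mm diameter, 75 mm tall, standing loose. Point on its axis half-way up.
- wash_mid (a point): Bystander: white wash bottle with blue cap, 52 mm diameter, 130 mm tall, standing loose. Point on its axis half-way up.
- brush: Bystander: sieve brush with wooden handle, 170 mm long, lying loose along its own x, handle to -x; origin under its middle.

How it is judged:
On the way, in this order (a step that is already met when the one before it is completed fails the run):
1. grey pan in the shaker's seat (horizontal distance between pan_mid and seat below 0.005 m and z of pan_mid in the frame of seat between 0.009 and 0.015 m and angle between pan_mid's own z axis and vertical below 0.07 rad and contact force between the fingers and pan below 0.2 N), for 0.2 s.
2. blue fine sieve nested in the pan (horizontal distance between pan_mid and seat below 0.005 m and z of pan_mid in the frame of seat between 0.009 and 0.015 m and angle between each of pan_mid, fine_mid's own z axis and vertical below 0.07 rad and horizontal distance between fine_mid and pan_mid below 0.005 m and z of fine_mid in the frame of pan_mid between 0.029 and 0.035 m and contact force between the fingers and fine below 0.2 N), for 0.2 s.
3. yellow medium sieve nested in the blue one (horizontal distance between pan_mid and seat below 0.005 m and z of pan_mid in the frame of seat between 0.009 and 0.015 m and angle between each of pan_mid, fine_mid, medium_mid's own z axis and vertical below 0.07 rad and horizontal distance between fine_mid and pan_mid below 0.005 m and z of fine_mid in the frame of pan_mid between 0.029 and 0.035 m and horizontal distance between medium_mid and fine_mid below 0.005 m and z of medium_mid in the frame of fine_mid between 0.029 and 0.035 m and contact force between the fingers and medium below 0.2 N), for 0.2 s.
4. red coarse sieve nested in the yellow one (horizontal distance between pan_mid and seat below 0.005 m and z of pan_mid in the frame of seat between 0.009 and 0.015 m and angle between each of pan_mid, fine_mid, medium_mid, coarse_mid's own z axis and vertical below 0.07 rad and horizontal distance between fine_mid and pan_mid below 0.005 m and z of fine_mid in the frame of pan_mid between 0.029 and 0.035 m and horizontal distance between medium_mid and fine_mid below 0.005 m and z of medium_mid in the frame of fine_mid between 0.029 and 0.035 m and horizontal distance between coarse_mid and medium_mid below 0.005 m and z of coarse_mid in the frame of medium_mid between 0.029 and 0.035 m and contact force between the fingers and coarse below 0.2 N), for 0.2 s.
At the end, for the whole second after the job is handed in: Pan down in the seat, then blue, yellow, red nested in order: each within 5 mm sideways, 3 mm of its nested height and 4 degrees of upright. Green lid knob up on the dish floor, within 16 mm of its centre and 6 degrees of level. All released and at rest (all of step 4 and horizontal distance between lid_mid and dish_floor below 0.016 m and z of lid_mid in the frame of dish_floor between 0.02 and 0.026 m and angle between lid_mid's own z axis and vertical below 0.1 rad and linear speed of each of pan, fine, medium, coarse, lid below 0.02 m/s and contact force between the fingers and pan below 0.2 N and contact force between the fingers and fine below 0.2 N and contact force between the fingers and medium below 0.2 N and contact force between the fingers and lid below 0.2 N); the robot touches nothing.
It fails at once if the jar is moved more than 30 mm or knocked over (distance of jar_mid from where it was at the start of the episode above 0.03 m or angle between jar_mid's own z axis and vertical above 0.5 rad).
It fails at once if the wash bottle is moved more than 30 mm or knocked over (distance of wash_mid from where it was at the start of the episode above 0.03 m or angle between wash_mid's own z axis and vertical above 0.5 rad).
It fails at once if the brush is moved more than 30 mm (distance of brush from where it was at the start of the episode above 0.03 m).
It also fails if it takes over 120 s, if anything falls off the work surface, if the arm or the gripper's body presses on something with over 40 N, if the wrist force passes 120 N, or if a joint passes its speed limit or range.

## Robot

A 6-joint arm with a two-finger parallel gripper is mounted at the origin on the work surface. World frame = base frame: x ahead of the robot, y to its left, z up, the work surface at z = 0. Lengths are in m, angles in rad, forces in N, time in s.
With the tool pointing down it reaches from about 0.25 to 0.725 m from the base axis. Payload 9.7 kg.
Tool frame: the origin (TCP) lies where the fingers leave the gripper's body, on its centre line; the fingertips stand 73 mm ahead of it and the grasp point (between the pads) lies 54 mm ahead of it (bot.pinch_z is the distance from the TCP to the grasp point, in m); z points along the fingers, y is the line along which they close (so a half turn about z gives the same grasp; the last joint's range is limited). The gripper opens to 85 mm and grips with 20 to 120 N. Pads are 22 mm wide; open, the fingers measure 114 mm over their backs; the gripper's body (76 mm by 85 mm) begins 54 mm behind the grasp point. The pads swing forward as they close: fully open they stand 13 mm farther back than shut.
Start: joints at [-1.12, 0.087, 0.176, 1.66, 0, 1.571], TCP at [0.24, -0.495, 0.304] pointing down, gripper open.
Joint ranges: [-3.13, 3.13], [-0.85, 1.81], [-1.15, 1.24], [-2.2, 2.28], [-1.44, 1.52], [-3.14, 3.14]. Speed limits (rad/s): [2.22, 2.22, 2.57, 3.14, 3.14, 3.14].

## Interface

Orientations are given as a unit quaternion [w, x, y, z].
In Python, from bench import bot gives the robot as it stands.
- The arm moves only by the shell command python3 -m handwheel 'ROWS' [OPENING] [FORCE]. ROWS is JSON, a list of rows, each a list of 6 numbers: the shift along the world's x, y, z in mm, then the turn, a rotation vector about the world's x, y, z in rad. In form: [[tx, ty, tz, wx, wy, wz], ...]. A call has 1 to 5 rows; each row shifts and turns the commanded pose from where the row before left it; what a row does not reach is not made up. A row lasts 1/8 s, in which the tool goes at most 62.5 mm and 10.7 degrees, less where a joint would pass 70% of its speed; a pose out of reach is approached as far as the arm can. A call with a gripper value outside its range is refused whole. OPENING is the finger opening in mm, from 0 to 85.4, set as the call begins (- or left out, the last holds). The fingers move at their own pace and stop on an object; FORCE is the grip in N (left out, the last holds). Time passes only in rows, so rows that do not move let the fingers close. It gives the time, the measured TCP pose, the force, the opening and the grip force at its end, in the units of the state.
- bot.state(): the state, without advancing time (a new reading comes with each control period).
- bot.snapshot(name): name is "scene" or "top" or "wrist"; returns the picture (384x512x3 uint8, red, green, blue); there is no depth.
- bot.camera_params(name): a dict with "camera_matrix" (3x3 intrinsics, pixels), "R" (3x3) and "t" (3): a world point X has camera coordinates R X + t; the wrist camera has in their place "hand_eye" (4x4, takes a point from camera to tool coordinates, whose origin is the TCP and whose axes are the flange's). Camera axes: x right, y down, z forward; pixel columns grow to the right and rows downward; lengths in m; the calibration is good to about 2 mm. A picture is of the moment at which its call begins: read the wrist's pose just before it. camera_params takes no time and is no camera call.
- bot.finish_job(): hands the job in; it is judged then, once.
The state is a dict: "time": time; "joints": joint angles; "qvel": joint speeds; "tau": joint torques, N m; "tool_pos": TCP position; "ee_rot": TCP orientation; "force": force on the tool from outside, world axes, zero at the start; "wrist_torque": the same for the moment, N m; "grip_width": finger opening in m; "gripper_force": force on a finger pad.
Only numpy, scipy, OpenCV 4.12 (cv2) and the standard library are available. Lean on these libraries where they do the work, as an engineer would, in place of code of your own. Each camera call takes 0.05 s, during which the arm holds its last target. There are 200 camera calls.

## Working session

There is one attempt and no reset: what is moved stays moved. The work goes in short steps, Python scripts to look and compute and a shell command to move; the robot and the scene stay as the last step left them, time stands still between calls to the robot, and variables do not carry over. Pictures are saved under pics/ and viewed, at most 14 in all, crops included, and the job is handed in when it is done.

```bash
mkdir -p pics
cat > h.py <<'E'
import numpy as np,cv2
from bench import bot
def save(n,f):
    im=bot.snapshot(n); cv2.imwrite(f'pics/{f}.png',im[:,:,::-1]); return im
def ray(n,uv,z):
    c=bot.camera_params(n);K=np.array(c['camera_matrix']);R=np.array(c['R']);t=np.array(c['t'])
    o=-R.T@t;d=R.T@np.linalg.solve(K,[uv[0],uv[1],1.]);return o+d*(z-o[2])/d[2]
E
python3 - <<'E'
from h import *
save('top','top0');save('scene','scene0')
for n in('top','scene'):
    c=bot.camera_params(n);R=np.array(c['R']);print(n,np.round(c['camera_matrix'],1).tolist(),np.round(R,3).tolist(),np.round(-R.T@np.array(c['t']),3))
print(bot.camera_params('wrist'));print(bot.state())
E
```

```text
top [[445.7, 0.0, 252.1], [0.0, 445.7, 199.1], [0.0, 0.0, 1.0]] [[0.023, -1.0, 0.011], [-0.998, -0.023, -0.051], [0.051, -0.01, -0.999]] [0.433 0.012 1.361]
scene [[469.7, 0.0, 262.7], [0.0, 469.7, 183.1], [0.0, 0.0, 1.0]] [[-0.75, 0.661, -0.01], [0.507, 0.566, -0.649], [-0.424, -0.492, -0.76]] [1.058 0.63  1.077]
{'camera_matrix': array([[283.96862951,   0.        , 257.14708004],
       [  0.        , 283.96862951, 193.9891492 ],
       [  0.        ,   0.        ,   1.        ]]), 'hand_eye': array([[-1.04503646e-04, -9.65003716e-01, -2.62236186e-01,
         6.55989053e-02],
       [ 9.99999931e-01, -1.94596767e-04,  3.17587613e-04,
        -9.47474236e-04],
       [-3.57503541e-04, -2.62236134e-01,  9.65003669e-01,
        -6.91301233e-02],
       [ 0.00000000e+00,  0.00000000e+00,  0.00000000e+00,
         1.00000000e+00]])}
{'time': 0.1, 'joints': array([-1.12002169e+00,  8.74156718e-02,  1.75191263e-01,  1.65980943e+00,
       -1.12495473e-05,  1.57081160e+00]), 'qvel': array([ 0.000814  , -0.00167447,  0.0017155 , -0.00067308, -0.0011698 ,
        0.00084255]), 'tau': array([ 4.96511359e-05, -5.21561623e+01,  4.65653908e+01,  1.60803128e-02,
       -3.04919251e-05,  6.38166938e-06]), 'tool_pos': array([ 0.23955723, -0.49494738,  0.30323674]), 'ee_rot': array([-6.01849187e-04,  9.74709141e-01,  2.23476416e-01, -1.43769371e-04]), 'force': array([-1.19087391,  0.20133147, -0.32693038]), 'wrist_torque': array([-0.04267862,  0.01728832, -0.01119797]), 'gripper_force': 0.0, 'grip_width': 0.08555798468902351}
```

View pics/top0.png

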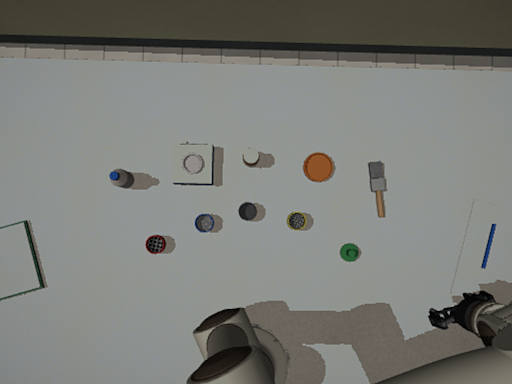

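View pics/scene0.png

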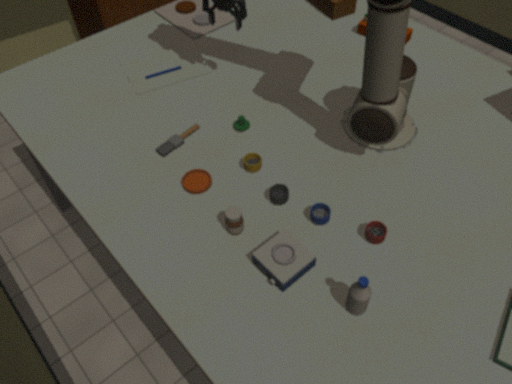

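Top view: shaker ring (193,163), jar (251,158), dish (319,167), brush (378,188), wash bottle (121,178), red (156,244), blue (204,223), grey pan (248,211), yellow (297,221), lid (349,252). The scene view agrees.

Run:
```python
from h import *
P=dict(seat=(193,163,.055),jar=(251,157,.075),dish=(319,167,.016),wash=(117,176,.12),red=(155.5,243.5,.04),blue=(204,222.5,.04),pan=(248,211,.04),yellow=(297,220.5,.04),lid=(349,252,.03),brush=(378,188,.01))
for k,v in P.items(): print(k,np.round(ray('top',v[:2],v[2]),3))
S=dict(seat=(284,253,.055),jar=(233,213,.075),dish=(197,181,.016),red=(376,228,.04),blue=(320,210,.04),pan=(279,190,.04),yellow=(253,159,.04))
for k,v in S.items(): print('s',k,np.round(ray('scene',v[:2],v[2]),3))
s=bot.state();from scipy.spatial.transform import Rotation as Ro
q=s['ee_rot'];print(np.round(Ro.from_quat([q[1],q[2],q[3],q[0]]).as_matrix(),3))
```

```text
seat [0.602 0.174 0.055]
jar [0.621 0.004 0.075]
dish [ 0.604 -0.203  0.016]
wash [0.552 0.377 0.12 ]
red [0.362 0.28  0.04 ]
blue [0.427 0.139 0.04 ]
pan [0.464 0.009 0.04 ]
yellow [ 0.44  -0.136  0.04 ]
lid [ 0.35  -0.294  0.03 ]
brush [ 0.544 -0.385  0.01 ]
s seat [0.602 0.18  0.055]
s jar [0.628 0.007 0.075]
s dish [ 0.607 -0.194  0.016]
s red [0.359 0.28  0.04 ]
s blue [0.427 0.138 0.04 ]
s pan [0.462 0.01  0.04 ]
s yellow [ 0.438 -0.133  0.04 ]
[[ 0.9    0.436 -0.001]
 [ 0.436 -0.9    0.001]
 [-0.    -0.001 -1.   ]]
```

```bash
python3 -m handwheel '[[22,40,-10,0,0,-0.15],[22,40,-10,0,0,-0.15],[22,40,-10,0,0,-0.15],[22,40,-10,0,0,0],[22,41,-10,0,0,0]]' 60; python3 -m handwheel '[[0,0,0,0,0,0],[0,0,0,0,0,0]]'
cat >> h.py <<'E'
from scipy.spatial.transform import Rotation as Ro
def pose():
    s=bot.state();q=s['ee_rot'];return Ro.from_quat([q[1],q[2],q[3],q[0]]).as_matrix(),np.array(s['tool_pos'])
def wcam():
    R,p=pose();c=bot.camera_params('wrist');T=np.eye(4);T[:3,:3]=R;T[:3,3]=p
    return T@c['hand_eye'],np.array(c['camera_matrix'])
def wray(uv,z,C):
    T,K=C;d=T[:3,:3]@np.linalg.solve(K,[uv[0],uv[1],1.]);o=T[:3,3];return o+d*(z-o[2])/d[2]
def wproj(X,C):
    T,K=C;c=K@(T[:3,:3].T@(np.array(X)-T[:3,3]));return c[:2]/c[2]
E
python3 - <<'E'
from h import *
C=wcam();save('wrist','w1');R,p=pose();print(np.round(R,3),p,wproj([.35,-.294,.016],C))
E
```

```text
time: 0.72
tool_pos: [0.35, -0.2927, 0.2533]
ee_rot: [-0.0, 1.0, 0.0, -0.0]
force: [0.3, -0.1, -0.9]
grip_width: 0.0602
gripper_force: 0.0
time: 0.98
tool_pos: [0.3496, -0.2942, 0.2539]
ee_rot: [0.0, 1.0, 0.001, -0.0]
force: [-0.1, -0.0, -0.2]
grip_width: 0.0599
gripper_force: 0.0
[[ 1.  0. -0.]
 [ 0. -1. -0.]
 [-0.  0. -1.]] [ 0.34944911 -0.29458652  0.25401259] [257.32714193 177.75204793]
```

View pics/w1.png

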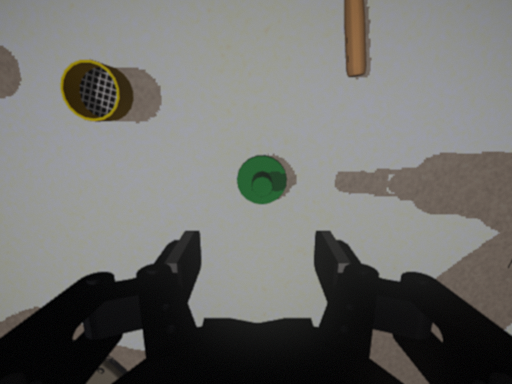

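The lid is at about (262,179), with nothing near it. The yellow sieve is at upper left (91,90).

```bash
cat >> h.py <<'E'
HUE=dict(green=(45,85),yellow=(18,35),blue=(100,125),red=(170,8),orange=(5,17))
def mask(im,col):
    h,s,v=[a.astype(int) for a in cv2.split(cv2.cvtColor(im,cv2.COLOR_RGB2HSV))]
    if col=='grey': return ((v<95)&(s<90)).astype(np.uint8)
    a,b=HUE[col];m=((h>=a)&(h<=b)) if a<b else ((h>=a)|(h<=b))
    return (m&(s>110)&(v>40)).astype(np.uint8)
def blob(im,col,near,minA=150):
    cs,_=cv2.findContours(mask(im,col),cv2.RETR_EXTERNAL,cv2.CHAIN_APPROX_NONE)
    cs=[c for c in cs if cv2.contourArea(cv2.convexHull(c))>minA]
    return min(cs,key=lambda c:np.hypot(*(np.array(cv2.fitEllipse(cv2.convexHull(c))[0])-near)))
def meas(col,near,z,name=None):
    C=wcam();im=save('wrist',name or '_w');e=cv2.fitEllipse(blob(im,col,near));print(col,np.round(e[0],1),np.round(e[1],1),np.round(wray(e[0],z,C),4),'tcp',np.round(pose()[1],4));return e
E
python3 - <<'E'
from h import *
meas('green',(262,179),.014)
E
```

```text
green [260.9 179.2] [46.4 46.7] [ 0.3478 -0.2984  0.014 ] tcp [ 0.3493 -0.2948  0.254 ]
```

```bash
python3 -m handwheel '[[-1,-4,-50,0,0,0],[0,0,-50,0,0,0],[0,0,-40,0,0,0],[0,0,-20,0,0,0],[0,0,0,0,0,0]]'; python3 -m handwheel '[[0,0,0,0,0,0],[0,0,0,0,0,0],[0,0,0,0,0,0],[0,0,0,0,0,0],[0,0,0,0,0,0]]' 10 30 ; python3 -m handwheel '[[0,0,25,0,0,0],[0,0,25,0,0,0],[0,0,0,0,0,0]]'
python3 - <<'E'
from h import *
C=wcam();save('wrist','w2');print(pose()[1])
E
```

```text
time: 1.7
tool_pos: [0.3475, -0.2983, 0.0926]
ee_rot: [-0.001, 1.0, -0.0, -0.001]
force: [0.1, 0.0, 0.7]
grip_width: 0.0603
gripper_force: 0.0
time: 2.33
tool_pos: [0.3491, -0.2986, 0.0952]
ee_rot: [0.001, 1.0, 0.0, 0.001]
force: [-1.4, -1.2, 6.6]
grip_width: 0.0208
gripper_force: 29.3
time: 2.7
tool_pos: [0.3494, -0.2986, 0.1458]
ee_rot: [0.001, 1.0, 0.0, 0.001]
force: [0.6, 0.2, -0.8]
grip_width: 0.0207
gripper_force: 29.6
[ 0.3489679  -0.29828728  0.14439021]
```

View pics/w2.png

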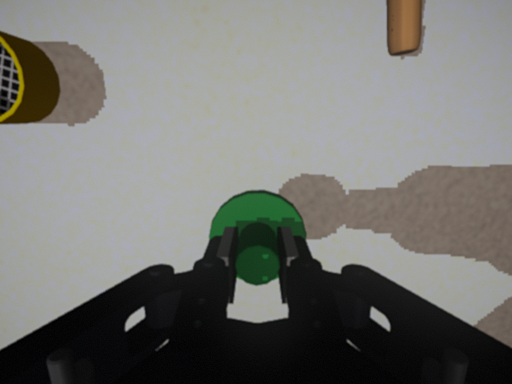

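The lid is held by its knob and hangs level.

```bash
python3 -m handwheel '[[40,16,40,0,0,0],[55,20,10,0,0,0],[55,20,0,0,0,0],[55,20,0,0,0,0],[50,24,0,0,0,0]]'; python3 -m handwheel '[[0,0,0,0,0,0],[0,0,0,0,0,0]]'
python3 - <<'E'
from h import *
C=wcam();im=save('wrist','w3')
cs,_=cv2.findContours(mask(im,'orange'),cv2.RETR_EXTERNAL,cv2.CHAIN_APPROX_NONE)
print([(cv2.contourArea(c),np.round(cv2.boundingRect(c))) for c in cs if cv2.contourArea(c)>50]);print(pose()[1],wproj([.605,-.199,.016],C))
E
```

```text
time: 3.38
tool_pos: [0.6051, -0.1971, 0.1921]
ee_rot: [-0.0, 1.0, 0.0, -0.001]
force: [0.5, -0.7, -0.2]
grip_width: 0.0206
gripper_force: 29.7
time: 3.62
tool_pos: [0.6031, -0.1979, 0.1924]
ee_rot: [-0.0, 1.0, 0.001, -0.001]
force: [0.3, 0.0, -0.0]
grip_width: 0.0206
gripper_force: 29.7
[(986.0, array([436, 261,  23,  56])), (658.5, array([  0, 144,  30,  59])), (4705.5, array([211, 139, 100,  77]))]
[ 0.60278685 -0.19834497  0.19310443] [259.05825948 189.94005635]
```

View pics/w3.png

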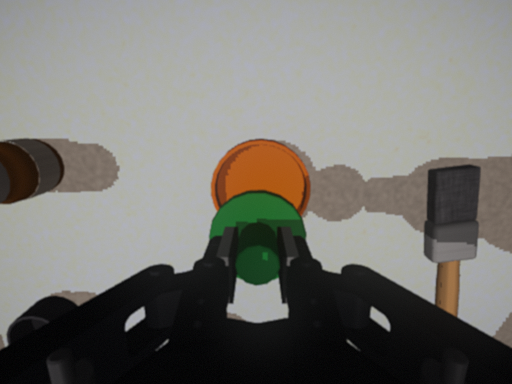

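The dish spans columns 211–311 with its top at row 139, so its centre is about (261,188). The lid needs roughly 4 mm in x and -3 mm in y.

```bash
python3 -m handwheel '[[4,-3,-30,0,0,0],[0,0,-35,0,0,0],[0,0,-18,0,0,0],[0,0,-8,0,0,0],[0,0,0,0,0,0]]'; python3 -m handwheel '[[0,0,-2,0,0,0],[0,0,0,0,0,0]]'; python3 -m handwheel '[[0,0,0,0,0,0],[0,0,0,0,0,0],[0,0,40,0,0,0],[0,0,50,0,0,0],[0,0,50,0,0,0]]' 60; python3 -m handwheel '[[0,0,0,0,0,0],[0,0,0,0,0,0]]'
python3 - <<'E'
from h import *
meas('green',(261,200),.018,'w4');meas('orange',(261,200),.016)
E
```

```text
time: 4.3
tool_pos: [0.6075, -0.2013, 0.1035]
ee_rot: [0.0, 1.0, 0.0, 0.0]
force: [-0.0, -0.4, 0.3]
grip_width: 0.021
gripper_force: 29.7
time: 4.55
tool_pos: [0.6079, -0.2011, 0.1016]
ee_rot: [0.0, 1.0, 0.0, 0.001]
force: [0.1, -1.0, -0.2]
grip_width: 0.0211
gripper_force: 29.7
time: 5.18
tool_pos: [0.6074, -0.201, 0.2425]
ee_rot: [-0.0, 1.0, 0.0, -0.0]
force: [0.4, 1.0, 0.8]
grip_width: 0.06
gripper_force: 0.0
time: 5.42
tool_pos: [0.6076, -0.201, 0.2405]
ee_rot: [-0.0, 1.0, 0.0, -0.0]
force: [-0.4, 0.7, -1.1]
grip_width: 0.06
gripper_force: 0.0
green [257.5 182.1] [49.5 50.5] [ 0.6066 -0.201   0.018 ] tcp [ 0.6074 -0.201   0.2397]
orange [257.2 181.2] [81.4 83.1] [ 0.6068 -0.2004  0.016 ] tcp [ 0.6073 -0.2009  0.2393]
```

View pics/w4.png

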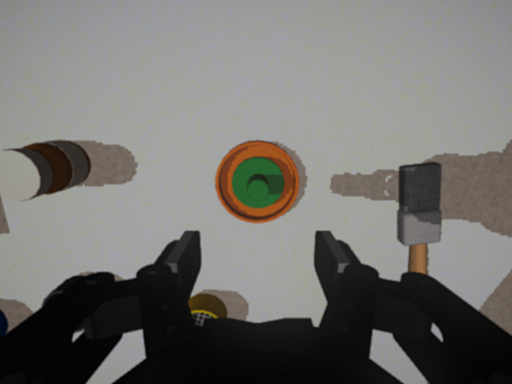

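The lid lies level and centred in the dish (green (257,182), dish (257,181)). The pan is next.

```bash
python3 -m handwheel '[[-29,42,2,0,0,0],[-29,42,2,0,0,0],[-29,42,2,0,0,0],[-29,42,2,0,0,0],[-28,42,2,0,0,0]]' 85; python3 -m handwheel '[[0,0,0,0,0,0],[0,0,0,0,0,0]]'
python3 - <<'E'
from h import *
meas('grey',(257,180),.04,'w5')
E
```

```text
time: 6.15
tool_pos: [0.4621, 0.0049, 0.2497]
ee_rot: [-0.002, 1.0, 0.004, -0.001]
force: [0.7, 1.7, -0.6]
grip_width: 0.0851
gripper_force: 0.0
time: 6.4
tool_pos: [0.4637, 0.0036, 0.2502]
ee_rot: [-0.002, 1.0, 0.003, -0.0]
force: [-0.2, -0.0, 0.7]
grip_width: 0.0845
gripper_force: 0.0
grey [250.8 181.3] [53.2 55.6] [0.4661 0.0112 0.04  ] tcp [0.4639 0.0033 0.2502]
```

View pics/w5.png

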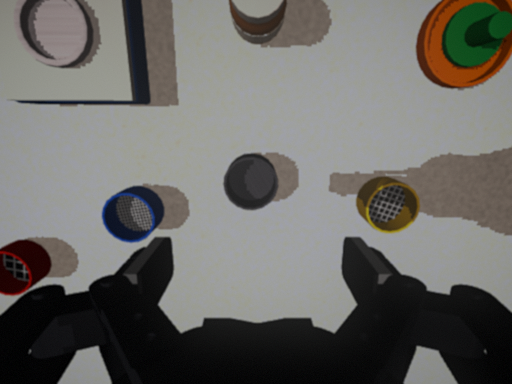

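The pan is at (251,181), 55 px across as expected. Blue is at (133,213), yellow (389,205), red (20,267) and the seat ring (55,30).

```bash
python3 -m handwheel '[[2,8,-40,0,0,0],[0,0,-50,0,0,0],[0,0,-45,0,0,0],[0,0,-20,0,0,0],[0,0,-9,0,0,0]]'; python3 -m handwheel '[[0,0,0,0,0,0],[0,0,0,0,0,0],[0,0,0,0,0,0],[0,0,0,0,0,0],[0,0,0,0,0,0]]' 40 30 ; python3 -m handwheel '[[0,0,30,0,0,0],[0,0,40,0,0,0],[0,0,50,0,0,0],[0,0,0,0,0,0]]'
python3 - <<'E'
from h import *
C=wcam();save('wrist','w6');print(pose()[1])
E
```

```text
time: 7.08
tool_pos: [0.4654, 0.0063, 0.0851]
ee_rot: [-0.003, 1.0, 0.006, -0.001]
force: [-0.4, -0.1, 0.6]
grip_width: 0.0848
gripper_force: 0.0
time: 7.7
tool_pos: [0.4665, 0.007, 0.0881]
ee_rot: [-0.003, 1.0, 0.006, 0.001]
force: [1.0, -1.0, 6.6]
grip_width: 0.0548
gripper_force: 32.3
time: 8.2
tool_pos: [0.4671, 0.0072, 0.2109]
ee_rot: [-0.004, 1.0, 0.007, 0.003]
force: [0.1, -0.1, -0.8]
grip_width: 0.0547
gripper_force: 32.2
[0.46641303 0.00713742 0.20855955]
```

View pics/w6.png

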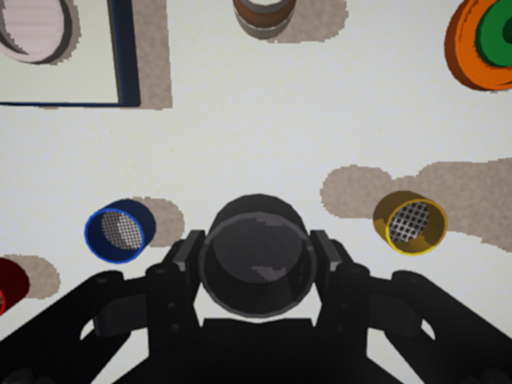

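The pan is gripped, centred at column 260. Next I look at the seat from just short of it.

```bash
python3 -m handwheel '[[14,33,4,0,0,0],[14,34,4,0,0,0],[14,34,4,0,0,0],[12,34,4,0,0,0],[0,33,4,0,0,0]]'; python3 -m handwheel '[[0,0,0,0,0,0],[0,0,0,0,0,0]]'
python3 - <<'E'
from h import *
C=wcam();im=save('wrist','w7');R,p=pose();print(p,Ro.from_matrix(R@np.diag([1,-1,-1.])).as_rotvec().round(4),wproj([.604,.177,.055],C))
E
```

```text
time: 8.88
tool_pos: [0.5274, 0.0868, 0.2253]
ee_rot: [-0.035, 0.997, 0.068, -0.004]
force: [0.2, -1.2, -0.6]
grip_width: 0.0547
gripper_force: 32.2
time: 9.12
tool_pos: [0.5269, 0.0859, 0.2264]
ee_rot: [-0.035, 0.997, 0.067, -0.003]
force: [0.2, -0.4, -1.5]
grip_width: 0.0548
gripper_force: 32.2
[0.52700871 0.0857458  0.22651791] [0.07   0.0059 0.1343] [174.49495161  86.90548342]
```

View pics/w7.png

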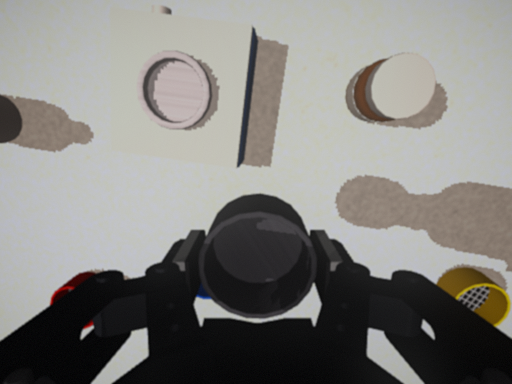

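The ring is seen at about (176,90). The arm tilted, which suggests a joint limit, so I check the joints.

Run:
```python
from h import *
print(np.round(bot.state()['joints'],3))
```

```text
[ 0.133  0.034 -0.03   1.508  0.07   3.141]
```

j6 is at its limit. A tool yaw of 90° keeps it mid-range for everything that is left.

```bash
python3 -m handwheel '[[0,0,0,-0.07,-0.006,0.1],[0,0,0,0,0,0.17],[0,0,0,0,0,0.17],[0,0,0,0,0,0.17],[0,0,0,0,0,0.17]]'; python3 -m handwheel '[[0,0,0,0,0,0.17],[0,0,0,0,0,0.17],[0,0,0,0,0,0.17],[0,0,0,0,0,0.15],[0,0,0,0,0,0]]'; python3 -m handwheel '[[18,0,0,0,0,0],[18,0,0,0,0,0],[18,0,0,0,0,0],[20,0,0,0,0,0],[0,0,0,0,0,0]]'
cat >> h.py <<'E'
N=np.array([[0,1,0],[1,0,0],[0,0,-1.]])
def rot(): R,p=pose();print('tcp',np.round(p,4),'rotvec needed',Ro.from_matrix(N@R.T).as_rotvec().round(4),'j6',bot.state()['joints'][5].round(2))
E
python3 - <<'E'
from h import *
rot();C=wcam();im=save('wrist','w8');print(wproj([.604,.177,.055],C))
E
```

```text
time: 9.8
tool_pos: [0.5271, 0.0856, 0.2268]
ee_rot: [0.001, 0.896, 0.444, -0.004]
force: [-0.3, -0.1, -0.4]
grip_width: 0.0545
gripper_force: 32.2
time: 10.42
tool_pos: [0.5272, 0.0857, 0.2268]
ee_rot: [0.003, 0.706, 0.708, -0.003]
force: [-0.4, 0.6, -0.3]
grip_width: 0.0547
gripper_force: 32.2
time: 11.05
tool_pos: [0.6019, 0.0858, 0.2261]
ee_rot: [0.002, 0.707, 0.707, -0.003]
force: [-0.7, 1.3, -0.5]
grip_width: 0.0543
gripper_force: 32.2
tcp [0.6019 0.0858 0.2261] rotvec needed [ 0.0078 -0.0014 -0.    ] j6 1.71
[261.32068353  83.00545802]
```

View pics/w8.png

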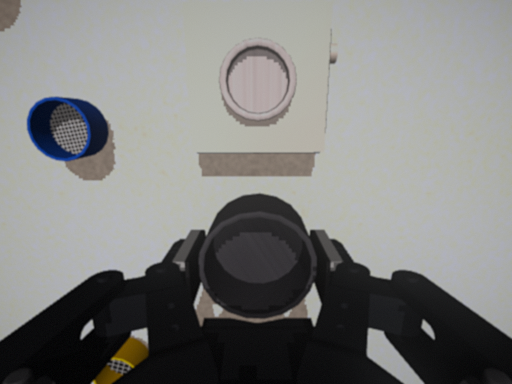

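The ring is at about (258,80) and the pan is in hand.

```bash
cat > seat.py <<'E'
from h import *
im=cv2.imread('pics/w8.png')[:,:,::-1]
print(im[80,190:325:6].tolist())
C=wcam();lab=cv2.cvtColor(np.ascontiguousarray(im),cv2.COLOR_RGB2LAB).astype(int);bg=lab[20:140,205:215].reshape(-1,3).mean(0)
d=np.abs(lab-bg)[...,1:].sum(2);m=(d>6).astype(np.uint8);m[:,:210]=0;m[:,308:]=0;m[135:]=0
cs,_=cv2.findContours(m,cv2.RETR_EXTERNAL,cv2.CHAIN_APPROX_NONE);c=max(cs,key=cv2.contourArea);e=cv2.fitEllipse(c);print(e,cv2.boundingRect(c))
for uv in(e[0],(258,79)):print(wray(uv,.055,C))
E
python3 seat.py
```

```text
[[180, 181, 173], [180, 181, 172], [181, 182, 173], [180, 181, 172], [180, 181, 172], [173, 161, 159], [93, 87, 86], [179, 170, 169], [179, 171, 170], [177, 164, 164], [180, 170, 170], [178, 165, 165], [180, 168, 167], [177, 165, 163], [180, 169, 169], [174, 162, 161], [176, 164, 163], [180, 170, 169], [180, 180, 171], [179, 178, 169], [178, 177, 168], [179, 177, 168], [179, 178, 169]]
((257.7611999511719, 80.36652374267578), (74.72880554199219, 82.32510375976562), 172.4039306640625) (220, 39, 76, 87)
[0.60043461 0.17900626 0.055     ]
[0.60062148 0.18001196 0.055     ]
```

Run:
```python
from h import *
C=wcam();R,p=pose();z=p[2]-.048
print(wproj([p[0],p[1],z],C), [wproj([p[0]+a,p[1]+b,z],C).round(1).tolist() for a,b in((.028,0),(-.028,0),(0,.028),(0,-.028))])
im=save('wrist','_a')
h,w=im.shape[:2];g=im.max(2).astype(int)
print('row264',[(int(x),int(g[264,x])) for x in list(range(194,212,2))+list(range(306,326,2))]);print('col259',[(y,int(g[y,259])) for y in range(196,326,4)])
```

```text
[259.1730007  266.49707845] [[320.2, 266.6], [198.2, 266.4], [259.3, 208.6], [259.0, 318.0]]
row264 [(194, 20), (196, 21), (198, 36), (200, 65), (202, 60), (204, 33), (206, 24), (208, 25), (210, 27), (306, 25), (308, 24), (310, 37), (312, 59), (314, 52), (316, 31), (318, 19), (320, 23), (322, 23), (324, 23)]
col259 [(196, 46), (200, 46), (204, 43), (208, 43), (212, 65), (216, 57), (220, 41), (224, 43), (228, 41), (232, 50), (236, 60), (240, 60), (244, 57), (248, 55), (252, 60), (256, 57), (260, 55), (264, 56), (268, 56), (272, 55), (276, 56), (280, 54), (284, 30), (288, 32), (292, 33), (296, 32), (300, 32), (304, 30), (308, 29), (312, 19), (316, 30), (320, 131), (324, 17)]
```

```bash
python3 -m handwheel '[[-1,25,0,0.008,-0.001,0],[0,25,0,0,0,0],[0,25,0,0,0,0],[0,20,-10,0,0,0],[0,0,-40,0,0,0]]';python3 -m handwheel '[[0,0,-15,0,0,0],[0,0,-6,0,0,0],[0,0,0,0,0,0],[0,0,0,0,0,0]]'; python3 -c "
from h import *
rot()"
```

```text
time: 11.78
tool_pos: [0.6009, 0.1828, 0.1781]
ee_rot: [0.001, 0.705, 0.709, 0.002]
force: [-0.1, 1.1, -1.1]
grip_width: 0.0543
gripper_force: 32.3
time: 12.28
tool_pos: [0.6009, 0.1811, 0.1571]
ee_rot: [0.0, 0.706, 0.708, 0.001]
force: [0.0, -0.6, -0.7]
grip_width: 0.0543
gripper_force: 32.2
tcp [0.6009 0.1811 0.1571] rotvec needed [-0.0008  0.0021 -0.0034] j6 1.86
```

```bash
python3 -m handwheel '[[0,0,-8,0,0,0],[0,0,-6,0,0,0],[0,0,-4,0,0,0],[0,0,0,0,0,0]]';python3 -m handwheel '[[0,0,-2,0,0,0],[0,0,0,0,0,0]]'; python3 -m handwheel '[[0,0,-2,0,0,0],[0,0,0,0,0,0]]'
```

```text
time: 12.78
tool_pos: [0.6002, 0.1811, 0.1372]
ee_rot: [-0.0, 0.706, 0.708, -0.0]
force: [-0.0, -1.2, -1.3]
grip_width: 0.055
gripper_force: 32.2
time: 13.02
tool_pos: [0.6005, 0.1812, 0.1357]
ee_rot: [0.0, 0.706, 0.708, 0.0]
force: [0.5, -1.0, -0.3]
grip_width: 0.0547
gripper_force: 32.2
time: 13.28
tool_pos: [0.6006, 0.1812, 0.1353]
ee_rot: [0.0, 0.706, 0.708, 0.001]
force: [-3.2, -0.8, 8.3]
grip_width: 0.0542
gripper_force: 32.9
```

Contact came at the expected seated height, so I release and look.

```bash
python3 -m handwheel '[[0,0,0,0,0,0],[0,0,0,0,0,0],[0,0,0,0,0,0],[0,0,20,0,0,0],[0,0,30,0,0,0]]' 85; python3 -m handwheel '[[0,0,40,0,0,0],[0,0,40,0,0,0],[0,0,0,0,0,0],[0,0,0,0,0,0]]'
python3 - <<'E'
from h import *
rot();C=wcam();print([wproj([.6006,.180,z],C).round(1) for z in(.055,.087)]);meas('grey',wproj([.6006,.180,.087],C),.087,'w9')
E
```

```text
time: 13.9
tool_pos: [0.6001, 0.1811, 0.1847]
ee_rot: [-0.0, 0.706, 0.708, -0.0]
force: [0.3, -0.2, 0.5]
grip_width: 0.0852
gripper_force: 0.0
time: 14.4
tool_pos: [0.6005, 0.1812, 0.2641]
ee_rot: [0.0, 0.706, 0.708, 0.0]
force: [0.5, -0.1, -0.9]
grip_width: 0.0849
gripper_force: 0.0
tcp [0.6005 0.1812 0.2641] rotvec needed [-0.0005  0.0008 -0.0038] j6 1.86
[array([258.1, 186.7]), array([258.2, 195.1])]
grey [257.3 192.4] [59.4 64.3] [0.5998 0.1826 0.087 ] tcp [0.6003 0.1811 0.2632]
```

View pics/w9.png

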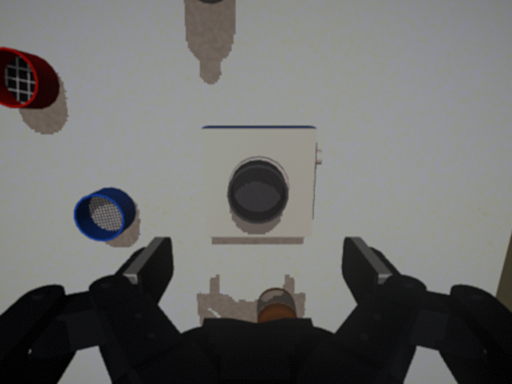

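The pan sits upright in the ring at (257,192). On to the blue sieve.

```bash
python3 -m handwheel '[[-35,-8,-2,0,0,0],[-35,-8,-2,0,0,0],[-35,-9,-2,0,0,0],[-34,-9,-2,0,0,0],[-34,-8,-2,0,0,0]]'; python3 -m handwheel '[[0,0,0,0,0,0],[0,0,0,0,0,0]]'
python3 - <<'E'
from h import *
rot();C=wcam();meas('blue',wproj([.427,.139,.04],C),.04,'w10')
E
```

```text
time: 15.08
tool_pos: [0.4259, 0.1387, 0.2526]
ee_rot: [-0.0, 0.706, 0.708, -0.001]
force: [-0.4, -0.4, 0.7]
grip_width: 0.0849
gripper_force: 0.0
time: 15.32
tool_pos: [0.4277, 0.1392, 0.2534]
ee_rot: [-0.0, 0.706, 0.708, 0.0]
force: [-0.8, -0.5, 0.1]
grip_width: 0.0847
gripper_force: 0.0
tcp [0.4277 0.1392 0.2534] rotvec needed [-0.0002  0.0002 -0.0039] j6 1.88
blue [256.  181.6] [51.9 53.8] [0.4256 0.1424 0.04  ] tcp [0.428  0.1392 0.2533]
```

```bash
python3 -m handwheel '[[-2,3,-40,0,0,0],[0,0,-50,0,0,0],[0,0,-45,0,0,0],[0,0,-23,0,0,0],[0,0,-10,0,0,0]]'; python3 -m handwheel '[[0,0,0,0,0,0],[0,0,0,0,0,0],[0,0,0,0,0,0],[0,0,0,0,0,0],[0,0,0,0,0,0]]' 40 30 ; python3 -m handwheel '[[0,0,30,0,0,0],[0,0,40,0,0,0],[0,0,50,0,0,0],[0,0,30,0,0,0],[0,0,0,0,0,0]]'
python3 - <<'E'
from h import *
rot();C=wcam();p=pose()[1];print([wproj([p[0],p[1]+b,p[2]-.048],C).round(1).tolist() for b in(0,.028,-.028)]);meas('blue',wproj([p[0],p[1],p[2]-.048],C),p[2]-.048,'w11')
E
```

```text
time: 16.0
tool_pos: [0.4253, 0.142, 0.084]
ee_rot: [-0.001, 0.706, 0.708, -0.001]
force: [0.2, 1.0, 0.0]
grip_width: 0.0852
gripper_force: 0.0
time: 16.62
tool_pos: [0.4262, 0.1424, 0.087]
ee_rot: [0.001, 0.706, 0.708, 0.001]
force: [0.0, -0.3, 5.4]
grip_width: 0.0551
gripper_force: 32.3
time: 17.25
tool_pos: [0.4263, 0.1424, 0.2383]
ee_rot: [0.001, 0.706, 0.708, 0.002]
force: [0.1, 0.7, -1.4]
grip_width: 0.0551
gripper_force: 32.3
tcp [0.4263 0.1424 0.2383] rotvec needed [-0.0017  0.0045 -0.0038] j6 1.89
[[258.5, 267.4], [258.8, 209.4], [258.2, 319.2]]
blue [257.1 260.7] [117.5 124. ] [0.4256 0.1458 0.1903] tcp [0.4258 0.1423 0.2364]
```

View pics/w11.png

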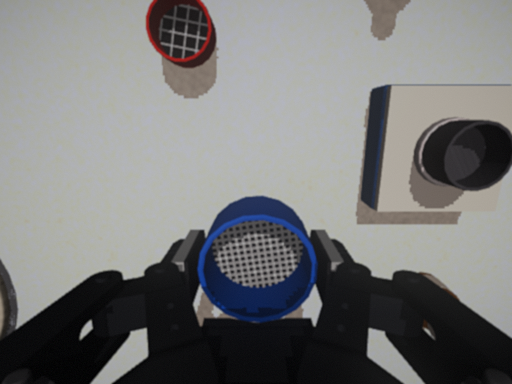

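Blue is gripped level at (257,266). The pan stands upright in the seat.

```bash
python3 -m handwheel '[[35,8,0,0,0,0],[35,8,0,0,0,0],[35,8,0,0,0,0],[35,8,0,0,0,0],[35,8,0,0,0,0]]'; python3 -m handwheel '[[0,0,-20,-0.002,0.004,-0.004],[0,0,-15,0,0,0],[0,0,-10,0,0,0],[0,0,0,0,0,0],[0,0,0,0,0,0]]'; python3 -c "
from h import *
rot()"
```

```text
time: 17.92
tool_pos: [0.6011, 0.1822, 0.2337]
ee_rot: [-0.001, 0.706, 0.708, -0.001]
force: [1.1, -0.2, 0.4]
grip_width: 0.0551
gripper_force: 32.3
time: 18.55
tool_pos: [0.6003, 0.1822, 0.1917]
ee_rot: [-0.0, 0.707, 0.707, -0.001]
force: [-0.6, 0.4, -1.4]
grip_width: 0.0554
gripper_force: 32.3
tcp [0.6003 0.1822 0.1917] rotvec needed [ 0.0013 -0.0024  0.0001] j6 1.87
```

```bash
python3 -m handwheel '[[0,0,-10,0,0,0],[0,0,-8,0,0,0],[0,0,-4,0,0,0],[0,0,0,0,0,0]]';python3 -m handwheel '[[0,0,-2,0,0,0],[0,0,0,0,0,0]]'; python3 -m handwheel '[[0,0,-2,0,0,0],[0,0,0,0,0,0]]'
```

```text
time: 19.05
tool_pos: [0.6003, 0.1821, 0.1682]
ee_rot: [-0.001, 0.707, 0.707, -0.002]
force: [-0.0, 0.8, -0.5]
grip_width: 0.055
gripper_force: 32.3
time: 19.3
tool_pos: [0.6005, 0.1822, 0.1668]
ee_rot: [-0.001, 0.707, 0.707, -0.002]
force: [-0.7, 0.3, -0.3]
grip_width: 0.0551
gripper_force: 32.3
time: 19.55
tool_pos: [0.6006, 0.1822, 0.1661]
ee_rot: [-0.0, 0.707, 0.707, -0.001]
force: [-2.6, -1.2, 6.8]
grip_width: 0.0552
gripper_force: 32.9
```

Blue is down at the predicted height.

```bash
python3 -m handwheel '[[0,0,0,0,0,0],[0,0,0,0,0,0],[0,0,0,0,0,0],[0,0,30,0,0,0],[0,0,50,0,0,0]]' 85; python3 -m handwheel '[[0,0,20,0,0,0],[0,0,0,0,0,0],[0,0,0,0,0,0]]'
python3 - <<'E'
from h import *
C=wcam();meas('blue',wproj([.6006,.180,.119],C),.119,'w12');rot()
E
python3 -m handwheel '[[-20,-40,0,0,0,0],[-20,-40,0,0,0,0],[-20,-40,0,0,0,0],[-20,-40,0,0,0,0],[-20,-40,-2,0,0,0]]';python3 -m handwheel '[[-20,-40,-5,0,0,0],[-20,-40,-5,0,0,0],[-21,-37,0,0,0,0],[0,0,0,0,0,0],[0,0,0,0,0,0]]';python3 - <<'E'
from h import *
rot();C=wcam();meas('yellow',wproj([.439,-.135,.04],C),.04,'w13')
E
```

```text
time: 20.18
tool_pos: [0.5998, 0.1819, 0.2436]
ee_rot: [-0.002, 0.707, 0.707, -0.004]
force: [-0.1, 0.1, 1.3]
grip_width: 0.0853
gripper_force: 0.0
time: 20.55
tool_pos: [0.6002, 0.1821, 0.2632]
ee_rot: [-0.001, 0.707, 0.707, -0.003]
force: [-0.3, -0.1, -0.3]
grip_width: 0.0852
gripper_force: 0.0
blue [258.3 202.6] [67.3 72. ] [0.5995 0.1835 0.119 ] tcp [0.6001 0.182  0.263 ]
tcp [0.6001 0.182  0.263 ] rotvec needed [ 0.0024 -0.0059  0.0002] j6 1.87
time: 21.22
tool_pos: [0.4993, -0.019, 0.2614]
ee_rot: [-0.001, 0.707, 0.707, -0.002]
force: [0.3, -0.4, -0.3]
grip_width: 0.0851
gripper_force: 0.0
time: 21.85
tool_pos: [0.4393, -0.1347, 0.252]
ee_rot: [-0.001, 0.707, 0.707, -0.002]
force: [0.2, -0.3, 0.2]
grip_width: 0.0851
gripper_force: 0.0
tcp [ 0.4393 -0.1347  0.252 ] rotvec needed [ 0.0012 -0.0046  0.0008] j6 1.28
yellow [258.3 183.2] [52.3 55.4] [ 0.4385 -0.1332  0.04  ] tcp [ 0.4395 -0.1344  0.2521]
```

View pics/w12.png

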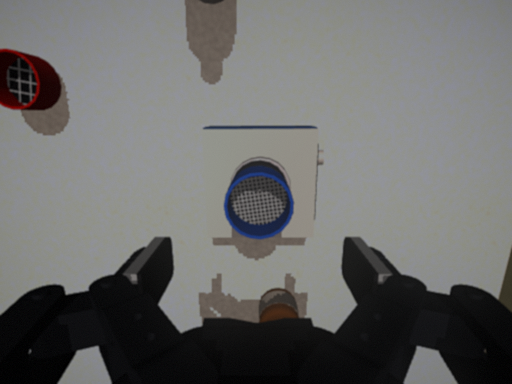

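Blue is nested upright at (258,203) with the shaker intact. Yellow next.

```bash
python3 -m handwheel '[[-1,1,-40,0.001,-0.004,0],[0,0,-50,0,0,0],[0,0,-45,0,0,0],[0,0,-22,0,0,0],[0,0,-10,0,0,0]]'; python3 -m handwheel '[[0,0,0,0,0,0],[0,0,0,0,0,0],[0,0,0,0,0,0],[0,0,0,0,0,0],[0,0,0,0,0,0]]' 40 30 ; python3 -m handwheel '[[0,0,30,0,0,0],[0,0,40,0,0,0],[0,0,50,0,0,0],[0,0,60,0,0,0],[0,0,0,0,0,0]]'
python3 - <<'E'
from h import *
rot();C=wcam();p=pose()[1];print([wproj([p[0],p[1]+b,p[2]-.048],C).round(1).tolist() for b in(0,.028,-.028)]);meas('yellow',wproj([p[0],p[1],p[2]-.048],C),p[2]-.048,'w14')
for f,c in(('w11','blue'),('w14','yellow')):
    im=cv2.imread(f'pics/{f}.png')[:,:,::-1].copy();print(cv2.boundingRect(blob(im,c,(258,262))))
E
```

```text
time: 22.52
tool_pos: [0.4381, -0.1328, 0.0842]
ee_rot: [-0.001, 0.707, 0.708, -0.001]
force: [0.1, 0.2, -0.2]
grip_width: 0.085
gripper_force: 0.0
time: 23.15
tool_pos: [0.4392, -0.134, 0.087]
ee_rot: [0.001, 0.707, 0.707, 0.001]
force: [-0.8, 1.5, 6.3]
grip_width: 0.0556
gripper_force: 32.4
time: 23.78
tool_pos: [0.4396, -0.1343, 0.2707]
ee_rot: [0.004, 0.707, 0.707, 0.002]
force: [-0.1, 0.4, -1.6]
grip_width: 0.0559
gripper_force: 32.5
tcp [ 0.4396 -0.1343  0.2707] rotvec needed [0.003  0.0078 0.0003] j6 1.27
[[258.2, 266.9], [258.2, 209.0], [258.2, 318.6]]
yellow [257.1 259.7] [118.2 124.7] [ 0.4391 -0.1306  0.2227] tcp [ 0.4391 -0.1341  0.2679]
(197, 197, 121, 126)
(197, 195, 121, 127)
```

```bash
python3 -m handwheel '[[20,40,0,0.003,0.008,0],[20,40,0,0,0,0],[20,40,0,0,0,0],[20,40,0,0,0,0],[20,40,0,0,0,0]]';python3 -m handwheel '[[20,40,0,0,0,0],[20,40,0,0,0,0],[21,36,0,0,0,0],[0,0,0,0,0,0],[0,0,0,0,0,0]]'; python3 -m handwheel '[[0,0,-20,0,0,0],[0,0,-15,0,0,0],[0,0,-5,0,0,0],[0,0,0,0,0,0],[0,0,0,0,0,0]]'; python3 -c "
from h import *
rot()"
```

```text
time: 24.45
tool_pos: [0.5385, 0.0675, 0.264]
ee_rot: [-0.004, 0.707, 0.707, -0.003]
force: [1.1, -0.5, -1.0]
grip_width: 0.0556
gripper_force: 32.5
time: 25.08
tool_pos: [0.599, 0.1818, 0.2643]
ee_rot: [-0.004, 0.707, 0.707, -0.003]
force: [0.2, -0.4, -0.7]
grip_width: 0.0557
gripper_force: 32.5
time: 25.7
tool_pos: [0.5996, 0.1821, 0.2265]
ee_rot: [-0.003, 0.707, 0.707, -0.001]
force: [0.6, 0.3, -0.0]
grip_width: 0.0557
gripper_force: 32.5
tcp [0.5996 0.1821 0.2265] rotvec needed [-0.0026 -0.0067  0.0003] j6 1.86
```

```bash
python3 -m handwheel '[[1,0,-12,-0.002,-0.005,0],[0,0,-8,0,0,0],[0,0,-5,0,0,0],[0,0,0,0,0,0]]';python3 -m handwheel '[[0,0,-2,0,0,0],[0,0,0,0,0,0]]'; python3 -m handwheel '[[0,0,-2,0,0,0],[0,0,0,0,0,0]]'
```

```text
time: 26.2
tool_pos: [0.6002, 0.1821, 0.2001]
ee_rot: [-0.001, 0.707, 0.707, -0.001]
force: [-0.3, 0.1, -0.6]
grip_width: 0.0558
gripper_force: 32.5
time: 26.45
tool_pos: [0.6005, 0.1822, 0.1988]
ee_rot: [-0.001, 0.707, 0.707, -0.001]
force: [-0.9, 0.1, -0.3]
grip_width: 0.0558
gripper_force: 32.5
time: 26.7
tool_pos: [0.6006, 0.1822, 0.1981]
ee_rot: [-0.001, 0.707, 0.707, -0.0]
force: [-1.3, -0.4, 5.3]
grip_width: 0.056
gripper_force: 33.1
```

Yellow is down at the predicted height. Red is next.

```bash
python3 -m handwheel '[[0,0,0,0,0,0],[0,0,0,0,0,0],[0,0,0,0,0,0],[0,0,30,0,0,0],[0,0,50,0,0,0]]' 85; python3 -m handwheel '[[0,0,20,0,0,0],[0,0,0,0,0,0],[0,0,0,0,0,0]]'
python3 - <<'E'
from h import *
C=wcam();meas('yellow',wproj([.6006,.180,.151],C),.151,'w15');rot()
E
python3 -m handwheel '[[-34,14,0,0,0,0],[-34,14,0,0,0,0],[-34,14,0,0,0,0],[-34,14,-10,0,0,0],[-34,14,-10,0,0,0]]';python3 -m handwheel '[[-35,14,-10,0,0,0],[-36,14,-10,0,0,0],[0,0,0,0,0,0],[0,0,0,0,0,0]]';python3 - <<'E'
from h import *
rot();C=wcam();meas('red',wproj([.361,.28,.04],C),.04,'w16')
E
```

```text
time: 27.32
tool_pos: [0.5999, 0.182, 0.2757]
ee_rot: [-0.002, 0.707, 0.707, -0.002]
force: [1.5, -0.1, 0.6]
grip_width: 0.085
gripper_force: 0.0
time: 27.7
tool_pos: [0.6003, 0.1821, 0.2952]
ee_rot: [-0.001, 0.707, 0.707, -0.002]
force: [0.3, 0.5, -0.4]
grip_width: 0.085
gripper_force: 0.0
yellow [258.2 202.5] [67.9 72.6] [0.5996 0.1839 0.151 ] tcp [0.6002 0.1821 0.295 ]
tcp [0.6002 0.1821 0.295 ] rotvec needed [ 0.0004 -0.0049  0.0002] j6 1.87
time: 28.38
tool_pos: [0.429, 0.2523, 0.2751]
ee_rot: [-0.001, 0.707, 0.707, -0.002]
force: [0.3, 0.6, 0.8]
grip_width: 0.085
gripper_force: 0.0
time: 28.88
tool_pos: [0.3595, 0.2801, 0.2562]
ee_rot: [-0.001, 0.707, 0.707, -0.001]
force: [-0.8, 0.7, 0.0]
grip_width: 0.085
gripper_force: 0.0
tcp [0.3595 0.2801 0.2562] rotvec needed [ 0.0001 -0.0029 -0.0003] j6 2.23
red [258.  178.9] [51.8 53.6] [0.3588 0.2852 0.04  ] tcp [0.3599 0.2799 0.2564]
```

```bash
python3 -m handwheel '[[-1,5,-45,0,-0.002,0],[0,0,-50,0,0,0],[0,0,-45,0,0,0],[0,0,-22,0,0,0],[0,0,-10,0,0,0]]'; python3 -m handwheel '[[0,0,0,0,0,0],[0,0,0,0,0,0],[0,0,0,0,0,0],[0,0,0,0,0,0],[0,0,0,0,0,0]]' 40 30 ; python3 -m handwheel '[[0,0,40,0,0,0],[0,0,50,0,0,0],[0,0,60,0,0,0],[0,0,60,0,0,0],[0,0,0,0,0,0]]'
python3 - <<'E'
from h import *
rot();C=wcam();p=pose()[1];print([wproj([p[0],p[1]+b,p[2]-.048],C).round(1).tolist() for b in(0,.028,-.028)]);meas('red',wproj([p[0],p[1],p[2]-.048],C),p[2]-.048,'w17')
im=cv2.imread(f'pics/w17.png')[:,:,::-1].copy();print(cv2.boundingRect(blob(im,'red',(258,262))))
E
```

```text
time: 29.55
tool_pos: [0.3587, 0.2844, 0.0833]
ee_rot: [-0.0, 0.708, 0.707, -0.001]
force: [0.4, 0.4, -0.3]
grip_width: 0.0851
gripper_force: 0.0
time: 30.18
tool_pos: [0.3591, 0.2856, 0.0861]
ee_rot: [-0.0, 0.707, 0.707, 0.001]
force: [0.6, -1.0, 6.2]
grip_width: 0.0552
gripper_force: 32.4
time: 30.8
tool_pos: [0.3593, 0.2859, 0.2998]
ee_rot: [0.0, 0.707, 0.707, 0.004]
force: [-0.6, 0.5, -1.0]
grip_width: 0.0551
gripper_force: 32.5
tcp [0.3593 0.2859 0.2998] rotvec needed [-0.0052  0.0056  0.0001] j6 2.24
[[258.4, 267.7], [258.5, 209.7], [258.4, 319.6]]
red [257.1 261.2] [118.3 124.8] [0.3587 0.2892 0.2518] tcp [0.3589 0.2856 0.2969]
(197, 197, 121, 126)
```

```bash
python3 -m handwheel '[[34,-14,0,0,0,0],[34,-15,0,0,0,0],[34,-15,0,0,0,0],[34,-15,0,0,0,0],[35,-15,0,0,0,0]]';python3 -m handwheel '[[35,-15,0,0,0,0],[35,-14,0,0,0,0],[0,0,0,0,0,0],[0,0,0,0,0,0]]'; python3 -m handwheel '[[0,0,-20,0,0,0],[0,0,-15,0,0,0],[0,0,0,0,0,0],[0,0,0,0,0,0]]'; python3 -c "
from h import *
rot()"
```

```text
time: 31.48
tool_pos: [0.5302, 0.2104, 0.2929]
ee_rot: [-0.001, 0.707, 0.707, -0.001]
force: [-0.1, 0.0, -0.6]
grip_width: 0.0552
gripper_force: 32.5
time: 31.98
tool_pos: [0.599, 0.1821, 0.2933]
ee_rot: [-0.001, 0.707, 0.707, -0.001]
force: [-0.2, -0.6, 0.1]
grip_width: 0.0552
gripper_force: 32.6
time: 32.48
tool_pos: [0.5992, 0.1823, 0.2604]
ee_rot: [-0.0, 0.707, 0.707, 0.0]
force: [0.1, -0.1, -0.1]
grip_width: 0.055
gripper_force: 32.5
tcp [0.5992 0.1823 0.2604] rotvec needed [-0.0005 -0.0001 -0.0001] j6 1.87
```

```bash
python3 -m handwheel '[[1,0,-14,0,0,0],[0,0,-8,0,0,0],[0,0,-5,0,0,0],[0,0,0,0,0,0]]';python3 -m handwheel '[[0,0,-2,0,0,0],[0,0,0,0,0,0]]'; python3 -m handwheel '[[0,0,-2,0,0,0],[0,0,0,0,0,0]]'
```

```text
time: 32.98
tool_pos: [0.6003, 0.1821, 0.2322]
ee_rot: [-0.001, 0.707, 0.707, -0.001]
force: [-0.1, -0.5, 0.5]
grip_width: 0.055
gripper_force: 32.6
time: 33.22
tool_pos: [0.6005, 0.1822, 0.2309]
ee_rot: [-0.0, 0.707, 0.707, 0.0]
force: [-0.5, 0.1, -1.2]
grip_width: 0.0546
gripper_force: 32.6
time: 33.48
tool_pos: [0.6006, 0.1822, 0.2292]
ee_rot: [-0.0, 0.707, 0.707, 0.0]
force: [0.1, -0.6, 1.3]
grip_width: 0.0554
gripper_force: 32.8
```

Contact is just starting, so I lower 1 mm more and release.

```bash
python3 -m handwheel '[[0,0,-1,0,0,0],[0,0,0,0,0,0]]'; python3 -m handwheel '[[0,0,0,0,0,0],[0,0,0,0,0,0],[0,0,0,0,0,0],[0,0,30,0,0,0],[0,0,50,0,0,0]]' 85; python3 -m handwheel '[[0,0,20,0,0,0],[0,0,0,0,0,0],[0,0,0,0,0,0]]'
python3 - <<'E'
from h import *
C=wcam();meas('red',wproj([.6006,.180,.183],C),.183,'w18');rot()
E
python3 -m handwheel '[[-40,-40,0,0,0,0],[-40,-40,0,0,0,0],[-40,-40,0,0,0,0],[0,0,0,0,0,0],[0,0,0,0,0,0]]'
python3 - <<'E'
from h import *
im=save('scene','scene1');t=save('top','top1')
a=cv2.resize(im[100:330,130:430],None,fx=1.6,fy=1.6,interpolation=cv2.INTER_CUBIC);b=cv2.resize(t[130:280,90:400],(480,232),interpolation=cv2.INTER_CUBIC)
cv2.imwrite('pics/end.png',np.vstack([a,b])[:,:,::-1])
E
```

```text
time: 33.72
tool_pos: [0.6006, 0.1822, 0.2291]
ee_rot: [0.0, 0.707, 0.707, 0.001]
force: [-1.2, 0.4, 8.1]
grip_width: 0.055
gripper_force: 33.2
time: 34.35
tool_pos: [0.5999, 0.182, 0.3067]
ee_rot: [-0.001, 0.707, 0.707, -0.002]
force: [0.5, 0.6, 0.1]
grip_width: 0.0849
gripper_force: 0.0
time: 34.72
tool_pos: [0.6004, 0.1821, 0.3262]
ee_rot: [-0.001, 0.707, 0.707, -0.001]
force: [-0.1, 0.6, -0.6]
grip_width: 0.0853
gripper_force: 0.0
red [257.9 203.4] [68.  72.1] [0.5997 0.1835 0.183 ] tcp [0.6003 0.1821 0.326 ]
tcp [0.6003 0.1821 0.326 ] rotvec needed [ 0.0004 -0.0029  0.0002] j6 1.87
time: 35.4
tool_pos: [0.4805, 0.0622, 0.3271]
ee_rot: [-0.0, 0.707, 0.707, -0.0]
force: [1.1, 0.2, -0.5]
grip_width: 0.0848
gripper_force: 0.0
```

View pics/end.png

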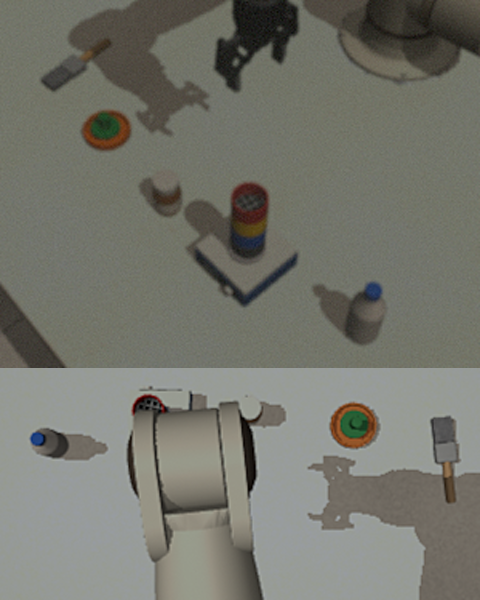

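The scene crop shows the stack upright on the shaker at (250,220), grey, blue, yellow and red with equal bands. The lid is in the dish at (107,128), and the jar, bottle and brush are undisturbed.

```bash
python3 -c "
from bench import bot
print(bot.finish_job())"
```

```text
the job is handed in; nothing more can be done
None
```

The job is handed in: grey pan, blue, yellow and red sieves look upright and nested on the shaker seat, the green lid lies knob up in the dish, and the jar, wash bottle and brush look undisturbed; no verdict came back.

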